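# Load a power pack into the bench charger and latch it

## Robot

A 7-joint arm with a two-finger parallel gripper is mounted at the origin on the work surface. World frame = base frame: x ahead of the robot, y to its left, z up, the work surface at z = 0. Lengths are in m, angles in degrees, forces in N, time in s.
With the tool pointing down it reaches from about 0.425 to 0.875 m from the base axis. Payload 4.7 kg.
Tool frame: the origin (TCP) lies at the very end of the fingers, on their centre line; the grasp point (between the pads) lies 19 mm behind it; z points along the fingers, y is the line along which they close (so a half turn about z gives the same grasp; the last joint's range is limited). The gripper opens to 87 mm and grips with 3 to 60 N. Pads are 19 mm wide; open, the fingers measure 117 mm over their backs; the gripper's body (75 mm by 190 mm) begins 51 mm behind the grasp point.
Start: joints at [72.714, 18.392, -4.016, 83.108, 1.295, 78.541, -3.26], TCP at [0.202, -0.618, 0.223] pointing down, gripper open.
Joint ranges: [-163.93, 163.93], [-17.29, 119.83], [-79.2, 71.16], [3.27, 140.29], [-89.18, 269.18], [5.43, 117.66], [-154.24, 154.24]. Speed limits (degrees/s): [147.25, 147.25, 180, 180, 180, 180, 180].

## Interface

Orientations are given as [roll, pitch, yaw] about the fixed x, y, z axes, in that order (R = Rz(yaw) Ry(pitch) Rx(roll)).
In Python, from cell import get_obs, cams, ticket, finder gives the robot as it stands.
- The arm moves only by the shell command python3 -m creep 'ROWS' [FORCE]. ROWS is text: rows parted by semicolons, each of 5 numbers parted by spaces: the shift along the world's x, y, z in m, then the turn about the world's z in degrees, then the finger opening in m, from 0 to 0.087. A call has 1 to 8 rows; each row shifts and turns the commanded pose from where the row before left it; what a row does not reach is not made up. A row lasts 1/8 s, in which the tool goes at most 62.5 mm and 10.7 degrees, less where a joint would pass 70% of its speed; a pose out of reach is approached as far as the arm can. A call with a gripper value outside its range is refused whole. The fingers move at their own pace and stop on an object; FORCE is the grip in N (left out, the last holds). Time passes only in rows, so rows that do not move let the fingers close. It gives the time, the measured TCP pose, the force, the opening and the grip force at its end, in the units of the state.
- get_obs(): the state, without advancing time (a new reading comes with each control period).
- cams.read_camera(name): name is "side" or "top" or "wrist"; returns the picture (384x512x3 uint8, red, green, blue); there is no depth.
- cams.calibration(name): a dict with "fx", "fy", "cx", "cy" (pixels), "k1" (the pictures are not rectified: a ray, as slopes to the right and down, at radius r is drawn at 1 + k1 r^2 times it, then the intrinsics apply), "extrinsics" (4x4, takes a point from world to camera coordinates). Camera axes: x right, y down, z forward; pixel columns grow to the right and rows downward; lengths in m; the calibration is good to about 2 mm. A picture is of the moment at which its call begins: read the wrist's pose just before it. calibration takes no time and is no camera call; for the wrist camera it gives the pose at the moment of the call.
- ticket.sign_off(): hands the job in; it is judged then, once.
Trained networks look in the newest picture that a camera, given by its name, has taken for a name from the list of things; names that differ only in an ending like _2 or _b are one class to them, and where a whole thing is asked for, a point or a joint stands for the part that bears it (a point fixed in the world has none). Each returns a list of dicts, best first, with "p" (0 to 1); they miss things now and then, are a little off and sometimes report something else, mostly with a low value. They report only what shows in the picture. A call takes as long as a camera call. They do not tell look-alikes from the thing itself.
- finder.masks_of(name, camera): "mask" (384x512 bool, what is visible of it) and "xy" ([column, row] in pixels, amid what is visible of it).
- finder.tip_of(name, camera): "xy" ([column, row] in pixels: a listed point, or the origin of a listed thing).
The state is a dict: "time_s": time; "qpos": joint angles; "joint_velocities": joint speeds; "effort": joint torques, N m; "tool_pos": TCP position; "tool_rot": TCP orientation; "force": force on the tool from outside, world axes, zero at the start; "wrist_torque": the same for the moment, N m; "grip_width": finger opening in m; "grasp_force": force on a finger pad.
Only numpy, scipy, OpenCV 4.12 (cv2) and the standard library are available. Lean on these libraries where they do the work, as an engineer would, in place of code of your own. Each camera call takes 0.05 s, during which the arm holds its last target. There are 200 camera calls.

## Task

Take the power pack from its wooden stand, lower it into the open front well of the charging dock, slide it fully home against the end stop, then swing the latch all the way shut behind it. Set the pack down gently whenever you let go of it (never let it drop), and leave it upright in the dock with your hand off it and the tape roll, jar and screwdriver undisturbed.

Things in the scene. Friction and masses are not known exactly. Their poses are not given: they have to be found in the camera images.
- pack: loose upright power pack, 0.4 to 0.8 kg: grey foot plate 72 (x) x 60 (y) x 12 mm high, black block 60 (x) x 46 (y) mm centred on it, top 100 mm above the underside. Origin: centre of the underside; z up; x is its sliding direction (symmetrical: either x end may go first). Starts in the stand, its x along the stand's x
- stand: fixed plywood stand, origin centre of the underside on the bench: base 98 x 90 mm, 6 mm thick, on which the pack stands, and two upright end boards, inner faces at x = -39 and +39 mm, 76 mm wide in y, tops at 106 mm. No room for a finger on the pack's x faces; its y faces are open
- dock: fixed grey steel charging dock with an open front well, then a slot along +x. Origin on the bench under the middle of the pack's home place; z up; pack slides to +x. Floor plate 8 mm thick, smooth, x -152 to +62 mm. Slanted lead-ins (x -69 to -36 mm) guide the foot plate into the slot. Behind the end stop a 40 mm high housing to x = +88 mm
- dock_home (a point): on the floor plate (8 mm above the bench), where the pack's origin lies when fully home; axes as the dock's. The slot runs from 36 mm before it to the 34 mm high end stop 36 mm beyond it: 63 mm wide for the foot plate, lips over the foot plate (underside 26 mm above the bench) rise as cheeks, 51 mm apart, tops at 112 mm
- dock_well (a point): on the floor plate, middle of the front well, 100 mm before dock_home along the dock's -x: lower the pack here, its x along the dock's x. The well is open above and to -x, between guard walls 70 mm apart with tops at 112 mm, dock x -140 to -30 mm: no room there for fingers on the pack's y faces
- latch (a joint): angle of the steel latch about its upright pivot: 0 = shut (bar across the well, close behind the pack's block), 1.9 = fully open; grows clockwise from above; starts at 1.5 to 1.8, stays where left. Bar 30 to 42 mm above the bench, 82 mm long from the pivot; open, it lies outside the +y guard wall, under which it passes to shut
- latch_pivot (a point): pivot axis of the latch, at bench height, at x = -39, y = +50 mm in the dock's frame
- latch_handle (a point): on the axis of the latch's round black upright handle, diameter 18 mm, top at 95 mm, this point at 80 mm above the bench; 70 mm from the pivot, in the dock's frame at angle 135 deg minus the joint angle (from +x towards +y)
- tape: bystander: cardboard-coloured tape roll lying flat, 100 mm across, 30 mm high; origin centre of underside
- jar: bystander: jar, 64 mm across, 90 mm high; origin centre of underside
- driver: bystander: screwdriver lying on the bench, along its own x; origin under its middle
Things that resemble listed ones, but are neither listed nor needed, are in the scene too. There is more than one size of the pack; the one meant has the size given above.

How it is judged (in metres and radians):
On the way, in this order (a step that is already met when the one before it is completed fails the run):
1. the pack is fully home against the end stop (within 7 mm) while the latch is still open (above 0.6 rad) (x of pack in the frame of dock_home between -0.007 and 0.007 m and y of pack in the frame of dock_home between -0.006 and 0.006 m and z of pack in the frame of dock_home between -0.005 and 0.005 m and angle between pack's own z axis and vertical below 0.1 rad and angle between the x axis of pack and the x axis of dock_home, either way round below 0.12 rad and value of joint latch above 0.6 rad), for 0.2 s.
2. the latch is swung shut (below 0.15 rad) (value of joint latch below 0.15 rad), for 0.2 s.
At the end, for the whole second after the job is handed in: The pack stands upright on the dock's floor, home within 7 mm along the slot, 6 mm sideways and 5 mm in height, and within 0.12 rad of the slot's direction; the latch is shut (below 0.15 rad); pack released and at rest (x of pack in the frame of dock_home between -0.007 and 0.007 m and y of pack in the frame of dock_home between -0.006 and 0.006 m and z of pack in the frame of dock_home between -0.005 and 0.005 m and angle between pack's own z axis and vertical below 0.1 rad and angle between the x axis of pack and the x axis of dock_home, either way round below 0.12 rad and value of joint latch below 0.15 rad and linear speed of pack below 0.02 m/s and contact force between the fingers and pack below 0.1 N); the robot touches nothing.
It fails at once if the pack is let fall or thrown (faster than 0.45 m/s while no finger touches it) (linear speed of pack above 0.45 m/s and contact force between the fingers and pack below 0.05 N).
It fails at once if the pack is tipped over (more than 0.8 rad) (angle between pack's own z axis and vertical above 0.8 rad).
It fails at once if a bystander (tape roll, jar, screwdriver) is moved more than 30 mm (distance of any of tape, jar, driver from where it was at the start of the episode above 0.03 m).
It also fails if it takes over 67 s, if anything falls off the work surface, if the arm or the gripper's body presses on something with over 40 N, if the wrist force passes 120 N, or if a joint passes its speed limit or range.

## Working session

There is one attempt and no reset: what is moved stays moved. The work goes in short steps, Python scripts to look and compute and a shell command to move; the robot and the scene stay as the last step left them, time stands still between calls to the robot, and variables do not carry over. Pictures are saved under pics/ and viewed, at most 10 in all, crops included, and the job is handed in when it is done.

```bash
mkdir -p pics
cat > h.py <<'E'
import numpy as np, cv2
from cell import get_obs, cams, ticket, finder
def ray(cam,xy,c=None):
    c=c or cams.calibration(cam); d=np.array([(xy[0]-c["cx"])/c["fx"],(xy[1]-c["cy"])/c["fy"]])
    u=d.copy()
    for _ in range(20): u=d/(1+c["k1"]*(u@u))
    E=np.array(c["extrinsics"]); R,t=E[:3,:3],E[:3,3]
    return -R.T@t, R.T@np.array([u[0],u[1],1])
def at_z(cam,xy,z,c=None):
    o,d=ray(cam,xy,c); return o+d*(z-o[2])/d[2]
def proj(cam,P,c=None):
    c=c or cams.calibration(cam); E=np.array(c["extrinsics"]); p=np.atleast_2d(P)@E[:3,:3].T+E[:3,3]
    u=p[:,:2]/p[:,2:]; u=u*(1+c["k1"]*(u**2).sum(1,keepdims=True))
    return u*[c["fx"],c["fy"]]+[c["cx"],c["cy"]]
def save(img,n): cv2.imwrite(f"pics/{n}.png",cv2.cvtColor(img,cv2.COLOR_RGB2BGR))
E
python3 - <<'E'
from h import *
Z=dict(pack=.006,stand=0,dock=0,dock_home=.008,dock_well=.008,latch_pivot=0,latch_handle=.08,tape=0,jar=0,driver=0)
for c in("top","side"):
    save(cams.read_camera(c),c)
    print(c,ray(c,(256,192))[0].round(3))
    for n,z in Z.items():
        for r in finder.tip_of(n,c)[:3]: print(n,round(r["p"],2),np.round(r["xy"],1),at_z(c,r["xy"],z).round(3))
print(get_obs())
E
```

```text
top [ 0.242 -0.008  1.779]
pack 0.85 [336.1 214.2] [ 0.471 -0.318  0.006]
pack 0.84 [299.9 181.4] [ 0.599 -0.177  0.006]
pack 0.64 [293.2 238.5] [ 0.373 -0.151  0.006]
stand 0.89 [301.9 183.1] [ 0.594 -0.186  0.   ]
stand 0.19 [186.8 189.7] [0.559 0.273 0.   ]
dock 0.75 [205.4 183.5] [0.586 0.2   0.   ]
dock_home 0.75 [208.  184.2] [0.582 0.189 0.008]
dock_well 0.89 [200.7 208.7] [0.483 0.214 0.008]
latch_pivot 0.61 [192.3 190. ] [0.559 0.251 0.   ]
latch_handle 0.48 [178.6 171.3] [0.616 0.295 0.08 ]
jar 0.8 [140.1 162.4] [0.668 0.466 0.   ]
driver 0.49 [380.9 220. ] [ 0.452 -0.494  0.   ]
side [ 0.416 -0.893  0.626]
pack 0.97 [284.3 240.2] [ 0.605 -0.188  0.006]
pack 0.94 [243.2 286.2] [ 0.474 -0.33   0.006]
pack 0.57 [200.8 241.6] [ 0.381 -0.155  0.006]
stand 0.74 [281.7 243.5] [ 0.596 -0.193  0.   ]
dock 0.89 [252.8 172.3] [0.58  0.207 0.   ]
dock_home 0.78 [257.1 172.3] [0.593 0.191 0.008]
dock_well 0.93 [229.1 171.6] [0.494 0.213 0.008]
tape 0.95 [315.5 201.5] [ 0.747 -0.015  0.   ]
jar 0.52 [264.1 138.7] [0.674 0.495 0.   ]
driver 0.87 [250.8 353.1] [ 0.467 -0.493  0.   ]
{'time_s': 1.1, 'qpos': array([72.71397896, 18.39376826, -4.01649748, 83.10892807,  1.29368257,
       78.5414676 , -3.25841585]), 'joint_velocities': array([-0.0441074 , -0.0661196 ,  0.02248812, -0.01742119,  0.09769538,
       -0.08553385, -0.07954177]), 'effort': array([-1.98740313e-04, -4.91109896e+01, -4.02837843e-01, -3.12772572e+01,
       -6.36311271e-02,  3.36002733e-02,  6.56880715e-06]), 'tool_pos': array([ 0.20185875, -0.61786619,  0.22255356]), 'tool_rot': array([1.79999100e+02, 1.39396801e-03, 1.80965473e+01]), 'force': array([ 0.09261866,  0.46168736, -0.04006317]), 'wrist_torque': array([-0.0130494 ,  0.01133386,  0.05259332]), 'grasp_force': 0.0, 'grip_width': 0.0867898454351522}
```

```bash
python3 -c "
import cv2;a=cv2.imread('pics/top.png');b=cv2.imread('pics/side.png')
cv2.imwrite('pics/top2.png',cv2.resize(a,(800,600)));cv2.imwrite('pics/side2.png',cv2.resize(b,(800,600)))"
```

```text
(no output)
```

View pics/top2.png

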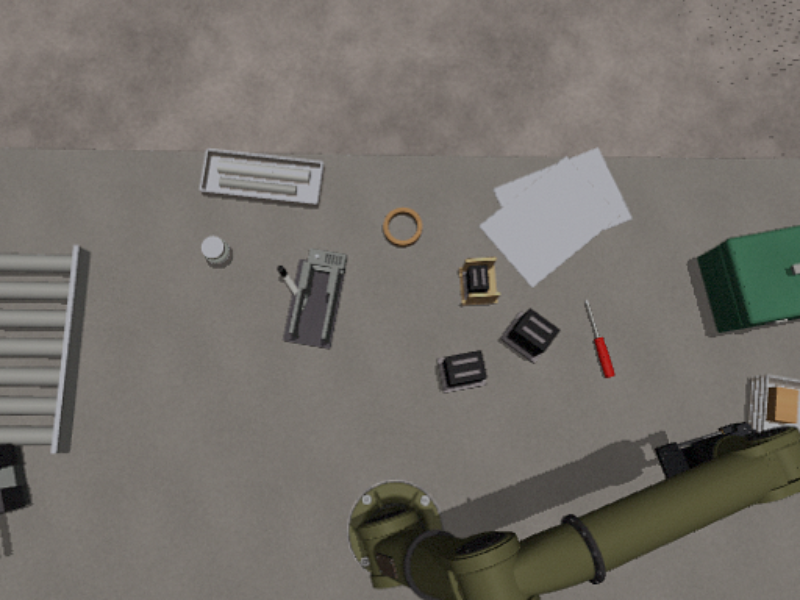

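View pics/side2.png

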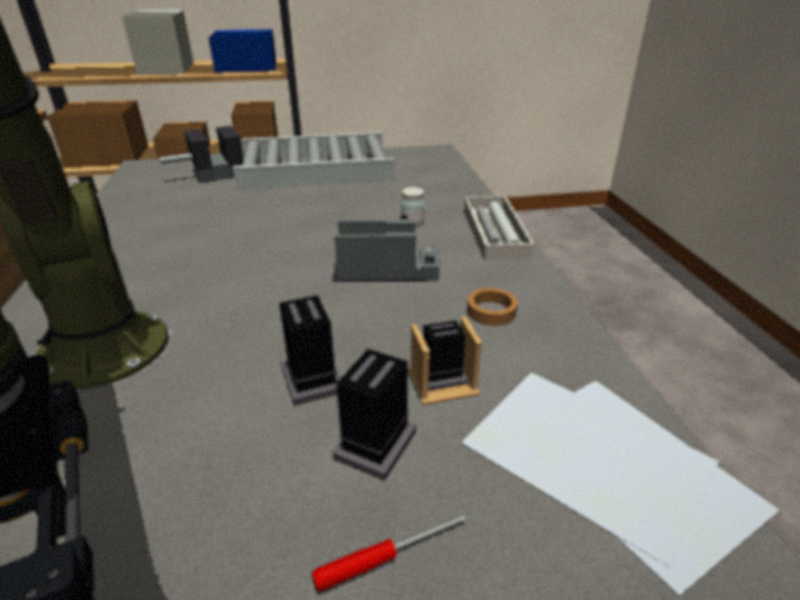

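The top view shows the target pack standing in the wooden stand at about (479,280). The two loose packs at (531,333) and (464,370) are the larger decoys. The dock is at (315,300), with its latch handle at (283,270) up and to the left. The side view agrees with this. I'm moving above the stand for a wrist view.

```bash
python3 -m creep '0.03 0.03 0.03 0 0.087;0.055 0.06 0.03 0 0.087;0.055 0.06 0.03 0 0.087;0.055 0.06 0 0 0.087;0.055 0.06 0 -5 0.087;0.055 0.06 0 -5 0.087;0.05 0.055 0 -5 0.087;0.03 0.035 0 0 0.087' 20
python3 -m creep '0.01 0.01 0 0 0.087;0 0 0 0 0.087;0 0 0 0 0.087'
python3 - <<'E'
from h import *
o=get_obs(); c=cams.calibration("wrist"); im=cams.read_camera("wrist"); save(cv2.resize(im,(768,576)),"w1")
print(o["tool_pos"],o["tool_rot"],ray("wrist",(256,192),c))
for n,z in(("pack",.006),("stand",0)):
    for r in finder.tip_of(n,"wrist")[:3]: print(n,round(r["p"],2),np.round(r["xy"],1),at_z("wrist",r["xy"],z,c).round(4))
E
```

```text
time_s: 2.1
tool_pos: [0.5117, -0.279, 0.2961]
tool_rot: [-180.0, -0.1, 3.2]
force: [0.5, -0.6, -0.1]
grip_width: 0.0871
grasp_force: 0.0
time_s: 2.48
tool_pos: [0.5185, -0.2743, 0.2957]
tool_rot: [179.9, 0.1, 2.9]
force: [0.4, -1.1, -0.3]
grip_width: 0.0872
grasp_force: 0.0
[ 0.51849469 -0.27430983  0.29573021] [1.79940704e+02 5.46968839e-02 2.89941374e+00] (array([ 0.58687294, -0.27132196,  0.45768444]), array([-0.26869109, -0.01156376, -0.96337089]))
pack 0.9 [283.1 187.1] [ 0.4716 -0.3212  0.006 ]
pack 0.78 [184.5 232.5] [ 0.3818 -0.1568  0.006 ]
pack 0.63 [204.2 102.9] [ 0.5992 -0.1897  0.006 ]
stand 0.72 [212.  101.3] [ 0.6024 -0.2008  0.    ]
```

View pics/w1.png

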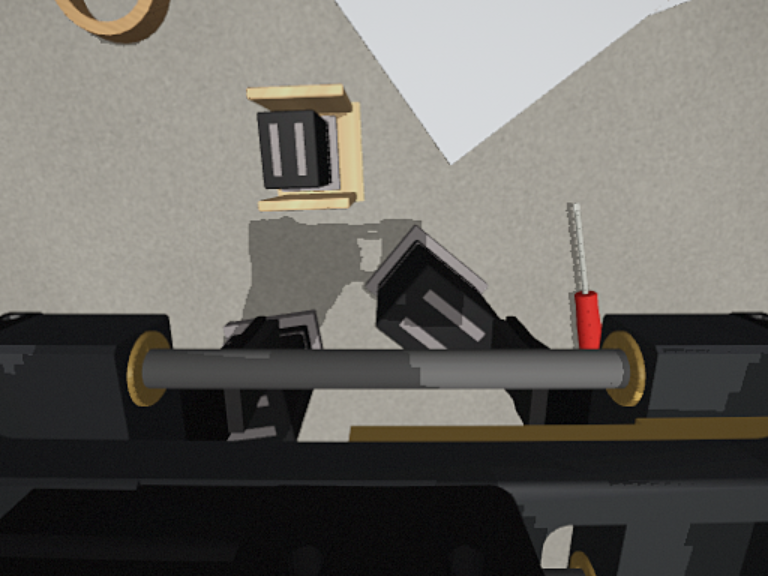

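The wrist view shows the pack in the stand. Its block top has corners near (257,113), (316,107), (327,187) and (266,188), and the board tops sit above and below it. I'll measure these at z = 0.106.

Run:
```python
from h import *
c=cams.calibration("wrist")
im=cv2.imread("pics/w1.png")
g=cv2.cvtColor(im,cv2.COLOR_BGR2GRAY); 
m=np.zeros_like(g); m[100:200,250:345]=255
P=lambda q:at_z("wrist",np.array(q)/1.5-1/6,.106,c)[:2].round(4)
for q in[(257,113),(316,107),(327,187),(266,188)]:print("top",P(q))
# stripes
s=((g>110)&(g<190)).astype(np.uint8); s[:118]=0;s[182:]=0;s[:,:266]=0;s[:,310:]=0
n,l,st,ce=cv2.connectedComponentsWithStats(s)
for i in range(1,n):
    if st[i,4]>100:
        p=np.array([P(q[::-1]) for q in np.argwhere(l==i)],np.float32); print(p.mean(0),cv2.fitLine(p,2,0,.01,.01).ravel()[:2])
for q in[(247,88),(347,84),(257,202),(350,197),(247,96),(354,106)]:print("board",P(q))
cv2.imwrite("pics/w1z.png",cv2.resize(im[70:220,230:380],(600,600),interpolation=cv2.INTER_CUBIC))
```

```text
top [ 0.6264 -0.168 ]
top [ 0.6331 -0.2142]
top [ 0.5722 -0.224 ]
top [ 0.5689 -0.1742]
[ 0.60103846 -0.20187262] [0.9965685  0.08277204]
[ 0.5994977  -0.18193322] [0.9959651 0.0897411]
board [ 0.6444 -0.1605]
board [ 0.651  -0.2379]
board [ 0.5573 -0.1666]
board [ 0.5651 -0.243 ]
board [ 0.6386 -0.1604]
board [ 0.6353 -0.2438]
```

View pics/w1z.png

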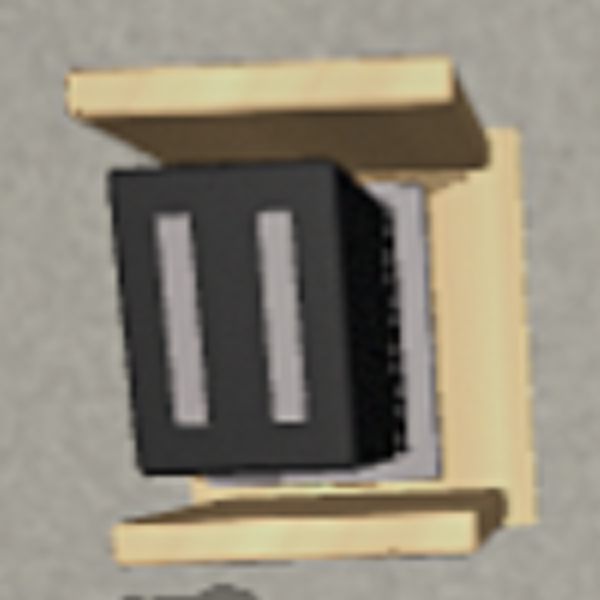

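```bash
python3 -m creep '0.03 0.03 0 2 0.087;0.03 0.03 0 0 0.087;0.015 0.015 -0.02 0 0.087;0.006 0.006 -0.03 0 0.087;0 0 -0.03 0 0.087;0 0 -0.02 0 0.087;0 0 0 0 0.087;0 0 0 0 0.087'
python3 - <<'E'
from h import *
o=get_obs(); c=cams.calibration("wrist"); im=cams.read_camera("wrist"); save(cv2.resize(im,(768,576)),"w2")
E
```

```text
time_s: 3.62
tool_pos: [0.6014, -0.1916, 0.1971]
tool_rot: [179.9, -0.1, 5.1]
force: [0.4, 0.5, 0.3]
grip_width: 0.0869
grasp_force: 0.0
```

View pics/w2.png

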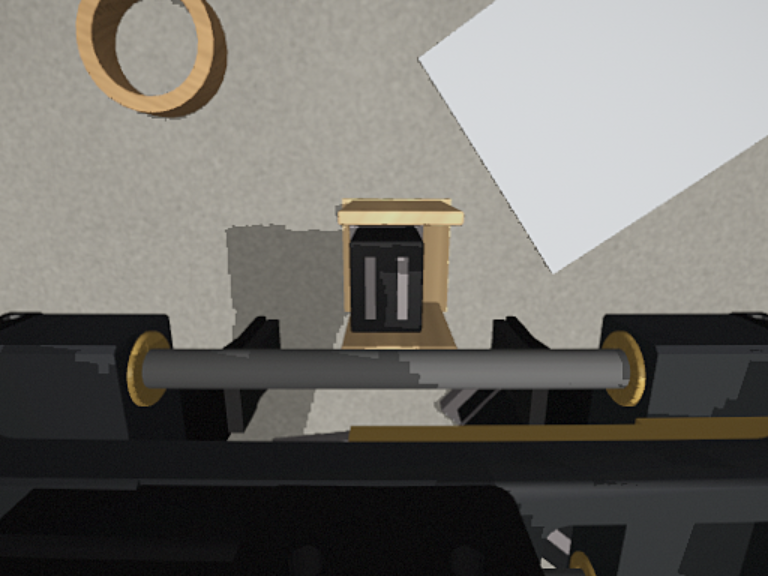

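The pack block (columns 352–422) is centred between the fingers at columns 260 and 515. I'll descend and grip.

```bash
python3 -m creep '-0.001 -0.001 -0.03 0 0.087;0 0 -0.04 0 0.087;0 0 -0.035 0 0.087;0 0 -0.025 0 0.087;0 0 -0.01 0 0.087;0 0 0 0 0.087;0 0 0 0 0.05;0 0 0 0 0.03' 25
python3 -m creep '0 0 0 0 0.03;0 0 0 0 0.03;0 0 0.01 0 0.03;0 0 0.02 0 0.03;0 0 0.02 0 0.03;0 0 0 0 0.03'
```

```text
time_s: 4.68
tool_pos: [0.6008, -0.1923, 0.0572]
tool_rot: [179.9, -0.1, 5.1]
force: [-0.5, -0.7, 0.9]
grip_width: 0.0745
grasp_force: 0.0
time_s: 5.42
tool_pos: [0.6012, -0.1924, 0.1086]
tool_rot: [179.9, -0.2, 5.1]
force: [0.7, -0.0, -5.4]
grip_width: 0.0459
grasp_force: 25.0
```

```bash
python3 -m creep '0 0 0.03 0 0.03;0 0 0.035 0 0.03;0 0.01 0.02 0 0.03;0 0.03 0 -5 0.03;-0.01 0.04 0 -5 0.03;-0.01 0.04 0 -5 0.03;0 0.04 0 -4 0.03;0 0.03 0 0 0.03'
python3 -m creep '0 0.01 0 0 0.03;0 0 -0.03 0 0.03;0 0 -0.04 0 0.03;0 0 -0.03 0 0.03;0 0 -0.01 0 0.03;0 0 0 0 0.03'; python3 -c "
from h import *;print(get_obs()['qpos'].round(1))"
```

```text
time_s: 6.42
tool_pos: [0.5789, 0.0015, 0.1903]
tool_rot: [-180.0, 0.1, -13.8]
force: [-0.1, 0.4, -4.9]
grip_width: 0.0458
grasp_force: 25.0
time_s: 7.18
tool_pos: [0.5797, 0.0074, 0.0806]
tool_rot: [180.0, 0.1, -14.0]
force: [-0.2, -0.2, -4.3]
grip_width: 0.0458
grasp_force: 25.0
[  20.3   18.6  -27.8  101.9    9.7   61.9 -114.7]
```

```bash
python3 -m creep '0 0 -0.015 0 0.03;0 0 -0.008 0 0.03;0 0 -0.004 0 0.03;0 0 -0.002 0 0.03;0 0 -0.001 0 0.03;0 0 0 0 0.03'
```

```text
time_s: 7.92
tool_pos: [0.5809, 0.0077, 0.0573]
tool_rot: [179.9, -0.1, -13.9]
force: [-15.8, -1.5, 32.3]
grip_width: 0.046
grasp_force: 25.0
```

```bash
python3 -m creep '0 0 0.002 0 0.03;0 0 0 0 0.03'
python3 - <<'E'
from h import *
im=cams.read_camera("side"); o=get_obs(); u=proj("side",o["tool_pos"])[0].astype(int); print(u)
save(cv2.resize(im[u[1]-50:u[1]+50,u[0]-60:u[0]+60],(720,600),interpolation=cv2.INTER_CUBIC),"s2")
E
```

```text
time_s: 8.18
tool_pos: [0.581, 0.0077, 0.0574]
tool_rot: [179.9, -0.2, -13.9]
force: [-9.1, -1.5, 19.2]
grip_width: 0.0456
grasp_force: 25.0
[262 187]
```

View pics/s2.png

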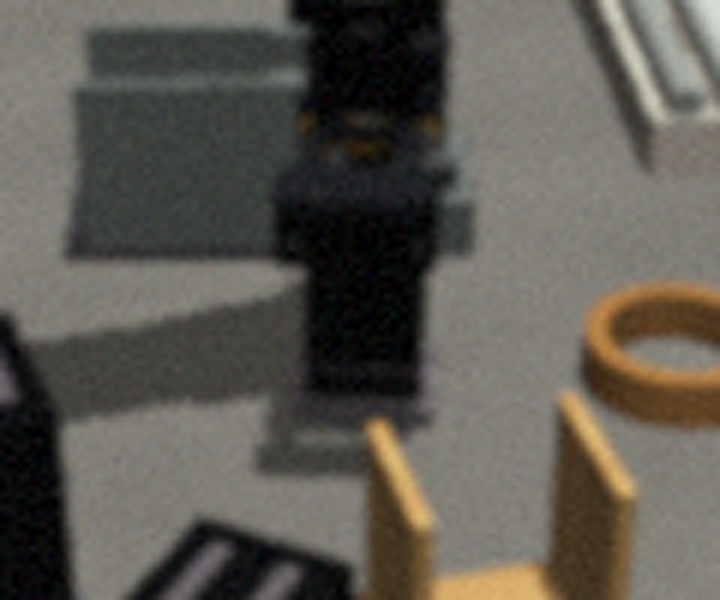

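The side view suggests the pack has pitched in the pads: the +x foot edge near (430,420) touches the bench, and the other end sits slightly high. I'll loosen the grip so it levels, and lower slowly.

```bash
python3 -m creep '0 0 0 0 0.03;0 0 0 0 0.03' 10; python3 -m creep '0 0 -0.002 0 0.03;0 0 -0.002 0 0.03;0 0 -0.001 0 0.03;0 0 0 0 0.03' 6
```

```text
time_s: 8.48
tool_pos: [0.5815, 0.0076, 0.0566]
tool_rot: [179.9, -0.2, -13.9]
force: [-5.1, -1.3, 14.0]
grip_width: 0.0457
grasp_force: 10.0
time_s: 8.98
tool_pos: [0.5829, 0.0072, 0.0511]
tool_rot: [180.0, -0.4, -13.9]
force: [-0.9, -2.2, 7.8]
grip_width: 0.0462
grasp_force: 6.0
```

```bash
python3 -m creep '0 0 0 0 0.03;0 0 0 0 0.03;0 0 0 0 0.087;0 0 0 0 0.087;0 0 0 0 0.087;0 0 0.02 0 0.087;0 0 0.04 0 0.087;0 0 0.04 0 0.087' 3
python3 -m creep '0 0 0.03 10 0.087;0 0 0.03 10 0.087;0 0 0.03 10 0.087;0 0 0.02 10 0.087;0 0 0.02 10 0.087;0 0 0.01 10 0.087;0 0 0 10 0.087;0 0 0 10 0.087' 
python3 -m creep '0 0 0 10 0.087;0 0 0 0 0.087;0 0 0 0 0.087'
python3 - <<'E'
from h import *
o=get_obs(); c=cams.calibration("wrist"); im=cams.read_camera("wrist"); save(cv2.resize(im,(768,576)),"w3")
import pickle;pickle.dump(c,open("c3.pkl","wb"))
E
```

```text
time_s: 9.98
tool_pos: [0.5799, 0.0083, 0.1501]
tool_rot: [-180.0, -0.0, -13.9]
force: [0.4, -0.8, 0.6]
grip_width: 0.0863
grasp_force: 0.0
time_s: 10.98
tool_pos: [0.5799, 0.0083, 0.2896]
tool_rot: [179.9, -0.0, 66.4]
force: [-0.4, -0.3, -0.4]
grip_width: 0.0867
grasp_force: 0.0
time_s: 11.35
tool_pos: [0.5799, 0.0081, 0.2885]
tool_rot: [179.9, -0.0, 75.9]
force: [-0.1, -0.3, -0.2]
grip_width: 0.0868
grasp_force: 0.0
```

View pics/w3.png

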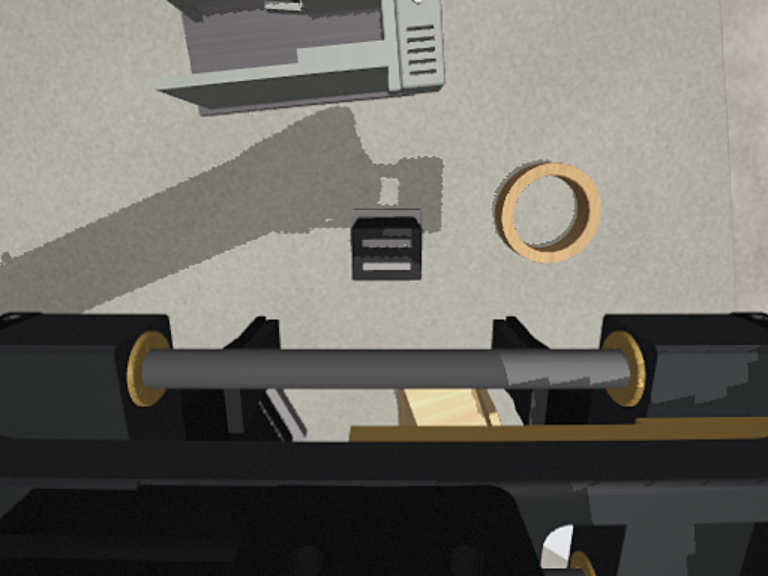

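The pack stands upright on the bench (columns 352–421, rows 217–280), centred between the fingers, and the dock edge shows at the top. Before regrasping I'll look at the dock from above.

```bash
python3 -m creep '-0.01 0.03 0.02 0 0.087;-0.01 0.04 0.02 0 0.087;-0.01 0.04 0.02 0 0.087;0 0.03 0 4 0.087;0 0.01 0 0 0.087;0 0 0 0 0.087;0 0 0 0 0.087'
python3 - <<'E'
from h import *
import pickle
o=get_obs(); c=cams.calibration("wrist"); im=cams.read_camera("wrist"); save(im,"w4raw"); save(cv2.resize(im[:210],(800,328),interpolation=cv2.INTER_CUBIC),"w4")
pickle.dump(c,open("c4.pkl","wb"))
for n,z in dict(dock=0,dock_home=.008,dock_well=.008,latch_pivot=0,latch_handle=.08).items():
    for r in finder.tip_of(n,"wrist")[:3]: print(n,round(r["p"],2),np.round(r["xy"],1),at_z("wrist",r["xy"],z,c).round(4))
E
```

```text
time_s: 12.28
tool_pos: [0.5502, 0.1561, 0.3473]
tool_rot: [-180.0, 0.1, 79.9]
force: [0.0, -0.0, -0.2]
grip_width: 0.0871
grasp_force: 0.0
dock 0.87 [271.  124.2] [0.5843 0.2003 0.    ]
dock_home 0.73 [273.6 125.7] [0.588  0.1973 0.008 ]
dock_well 0.6 [213.3 126.2] [0.4843 0.2148 0.008 ]
dock_well 0.29 [285.5 222.5] [0.5815 0.0155 0.008 ]
latch_handle 0.76 [287.1  57.8] [0.6184 0.2906 0.08  ]
```

View pics/w4.png

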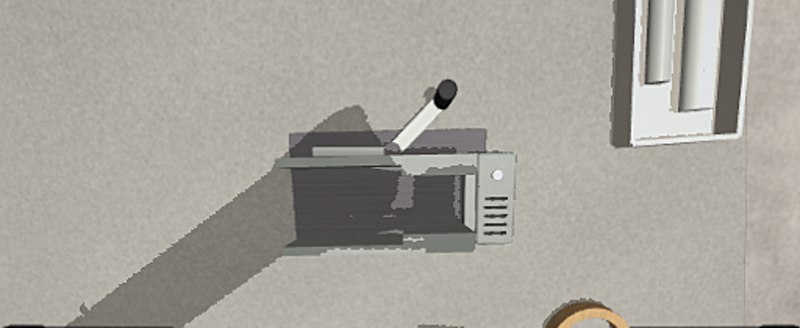

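The dock lies nearly along the image rows. Its housing back corners are at (516,154) and (513,243), the floor front edge is near column 293, and the handle top is at (446,92). I'll fit the dock pose and check it with an overlay.

```bash
cat > ov.py <<'E'
from h import *
import pickle
c=pickle.load(open("c4.pkl","rb")); im=cv2.imread("pics/w4raw.png")
s=512/800
P=lambda q,z:at_z("wrist",(np.array(q)+.5)*s-.5,z,c)[:2]
a,b=P((516,154),.04),P((513,243),.04)
d=a-b; print("housing",a,b,np.linalg.norm(d),"yaw",np.degrees(np.arctan2(-d[0],d[1])))
f1,f2=P((292,180),.008),P((295,240),.008); print("front",f1,f2)
print("handle",P((447,88),.095))
for h in[(284,165),(477,165)]: print("ywall in top?",P(h,.112))
for h in[(284,248),(400,236)]: print("-ywall in top?",P(h,.112))
yaw=np.arctan2(-d[0],d[1])
import sys
if len(sys.argv)>1: x0,y0,yaw=map(float,sys.argv[1:]); yaw=np.radians(yaw)
else: m=(a+b)/2; x0,y0=m-.088*np.array([np.cos(yaw),np.sin(yaw)])
print("dock",x0,y0,np.degrees(yaw))
T=lambda x,y,z:[x0+x*np.cos(yaw)-y*np.sin(yaw),y0+x*np.sin(yaw)+y*np.cos(yaw),z]
k=4.5;u0,v0=170,40
big=cv2.resize(im[v0:v0+130,u0:u0+177],None,fx=k,fy=k,interpolation=cv2.INTER_CUBIC)
def L(A,B,col):
    q=((proj("wrist",[T(*A),T(*B)],c)-[u0,v0]+.5)*k-.5).round().astype(int); cv2.line(big,tuple(map(int,q[0])),tuple(map(int,q[1])),col,1)
for sg in(1,-1):
    L((-.14,.035*sg,.112),(-.036,.035*sg,.112),(0,0,255)); L((-.036,.0255*sg,.112),(.036,.0255*sg,.112),(0,255,255))
L((-.152,-.035,.008),(-.152,.035,.008),(0,255,0)); L((.088,-.04,.04),(.088,.04,.04),(255,0,0)); L((.036,-.0255,.034),(.036,.0255,.034),(255,0,255))
L((-.14,.035,.112),(-.14,.045,.112),(0,0,255));L((-.14,-.035,.112),(-.14,-.045,.112),(0,0,255))
cv2.imwrite("pics/w5.png",big)
E
python3 ov.py
```

```text
housing [0.68215119 0.22553487] [0.66863502 0.13502712] 0.09151142440269126 yaw -8.493623256263891
front [0.44299723 0.24152807] [0.43080477 0.17600307]
handle [0.61512449 0.2905871 ]
ywall in top? [0.46393918 0.25114246]
ywall in top? [0.62929725 0.22172714]
-ywall in top? [0.44660543 0.18024902]
-ywall in top? [0.55250444 0.1725001 ]
dock 0.588358262156516 0.19327853434484316 -8.493623256263891
```

View pics/w5.png

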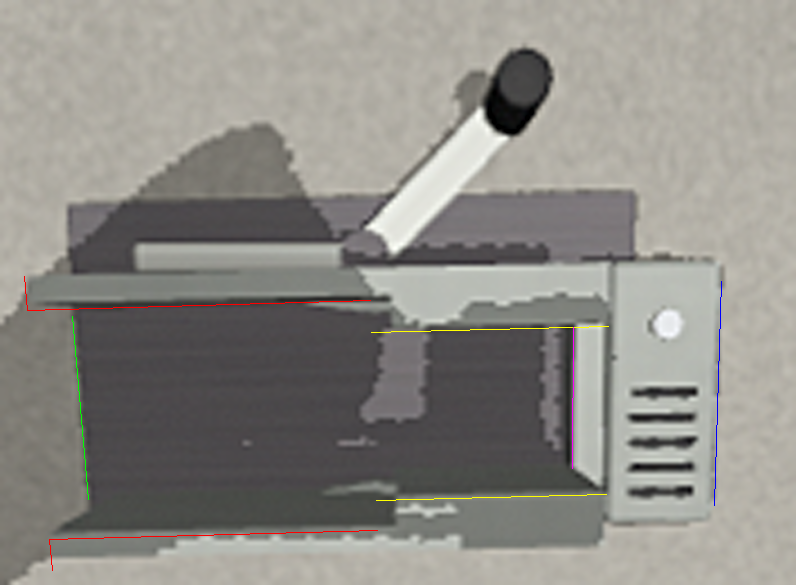

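The overlay matches the dock: wall edges, end stop and front edge are all within about 1 mm. So the dock is at about (0.588, 0.194) with yaw −8.5°, and the latch is at about 1.59 rad. Next is the pack on the bench.

Run:
```python
from h import *
import pickle
c=pickle.load(open("c3.pkl","rb"))
P=lambda q:at_z("wrist",np.array(q)/1.5-1/6,.1,c)[:2].round(4)
print(P((387,254.5)),[P(q) for q in((353,280),(421,280))])
im=cv2.imread("pics/w3.png");g=cv2.cvtColor(im,cv2.COLOR_BGR2GRAY)
s=(g>75).astype(np.uint8); s[:236]=0;s[272:]=0;s[:,:358]=0;s[:,415:]=0
n,l,st,ce=cv2.connectedComponentsWithStats(s)
for i in range(1,n):
    if st[i,4]>80:
        p=np.array([P(q[::-1]) for q in np.argwhere(l==i)],np.float32); v=cv2.fitLine(p,2,0,.01,.01).ravel(); print(st[i],p.min(0),p.max(0),p.mean(0),np.degrees(np.arctan2(v[1],v[0])))
print(get_obs()["tool_pos"],get_obs()["tool_rot"])
```

```text
[0.5819 0.0068] [array([ 0.5483, -0.0077]), array([ 0.6048, -0.0218])]
[363 239  49   9 389] [0.5644 0.0086] [0.6036 0.0237] [0.58448213 0.01644962] -13.695713
[362 262  50   9 401] [ 0.5583 -0.0101] [0.5997 0.0055] [ 0.5785606  -0.00225037] -13.334053
[0.54996887 0.1574318  0.34776411] [1.79999543e+02 1.21228078e-02 8.00286297e+01]
```

```bash
python3 -m creep '0.01 -0.03 -0.02 -4 0.087;0.012 -0.04 -0.02 0 0.087;0.01 -0.045 -0.03 0 0.087;0 -0.03 -0.03 0 0.087;0 -0.005 -0.03 0 0.087;0 0 -0.01 0 0.087;0 0 0 0 0.087;0 0 0 0 0.087' 40
python3 -c "
from h import *;o=get_obs();print(np.array([.5817,.007,.052])-o['tool_pos'],o['tool_rot'])"
```

```text
time_s: 13.58
tool_pos: [0.5827, 0.0091, 0.2094]
tool_rot: [179.9, -0.0, 76.2]
force: [-0.3, 0.5, 0.1]
grip_width: 0.087
grasp_force: 0.0
[-0.00097173 -0.00208321 -0.15736103] [ 1.79865138e+02 -3.63387844e-02  7.61776750e+01]
```

```bash
python3 -m creep '-0.001 -0.002 -0.03 0 0.087;0 0 -0.04 0 0.087;0 0 -0.04 0 0.087;0 0 -0.03 0 0.087;0 0 -0.013 0 0.087;0 0 -0.004 0 0.087;0 0 0 0 0.087;0 0 0 0 0.045' 40
python3 -m creep '0 0 0 0 0.045;0 0 0 0 0.045;0 0 0 0 0.045;0 0 0.005 0 0.045;0 0 0.015 0 0.045;0 0 0.02 0 0.045;0 0 0 0 0.045'
```

```text
time_s: 14.58
tool_pos: [0.5819, 0.0061, 0.0522]
tool_rot: [179.9, -0.0, 76.1]
force: [1.1, -0.1, 0.2]
grip_width: 0.0829
grasp_force: 0.0
time_s: 15.45
tool_pos: [0.5829, 0.0063, 0.0936]
tool_rot: [179.7, -0.1, 76.1]
force: [-0.5, -0.8, -4.3]
grip_width: 0.0599
grasp_force: 40.0
```

```bash
python3 -m creep '0 0 0.03 0 0.045;0 0 0.04 0 0.045;-0.01 0.02 0.03 2 0.045;-0.02 0.045 0.01 2 0.045;-0.025 0.05 0 1.4 0.045;-0.025 0.045 0 0 0.045;-0.012 0.03 0 0 0.045;0 0.01 0 0 0.045'
python3 -m creep '0 0 0 0 0.045;0 0 0 0 0.045;0 0 0 0 0.045'
python3 - <<'E'
from h import *
o=get_obs(); print(np.array([.4895,.208,.06])-o['tool_pos'],o['tool_rot'])
im=cams.read_camera("wrist"); save(im,"w6raw"); im2=cams.read_camera("side"); save(im2,"s6raw")
a=cv2.resize(im[:230,130:390],(400,354),interpolation=cv2.INTER_CUBIC)
u=proj("side",o["tool_pos"])[0].astype(int)
b=cv2.resize(im2[u[1]-50:u[1]+70,u[0]-60:u[0]+70],(400,369),interpolation=cv2.INTER_CUBIC)[:354]
save(np.hstack([a,b]),"c6")
E
```

```text
time_s: 16.45
tool_pos: [0.4872, 0.2088, 0.2011]
tool_rot: [180.0, 0.0, 81.8]
force: [-0.1, -0.5, -6.2]
grip_width: 0.0598
grasp_force: 40.0
time_s: 16.82
tool_pos: [0.4894, 0.2046, 0.2006]
tool_rot: [-180.0, 0.0, 81.4]
force: [-0.4, -0.1, -5.1]
grip_width: 0.0598
grasp_force: 40.0
[ 7.17497022e-05  3.44033082e-03 -1.40571876e-01] [-1.79983926e+02  2.36745887e-02  8.13505577e+01]
```

View pics/c6.png

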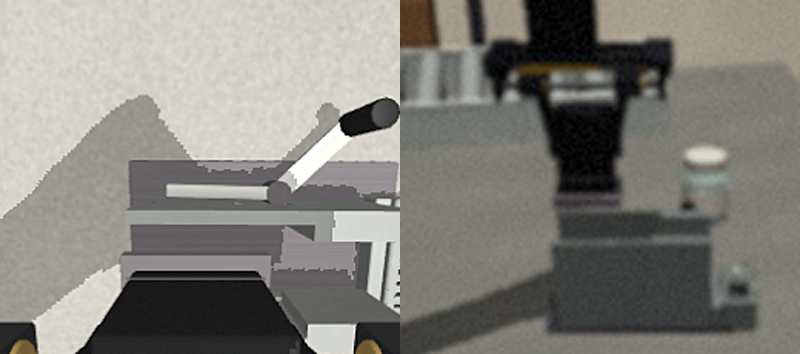

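The wrist crop shows the foot's far edge level at rows 253–258, columns 121–272, inside the well's +y wall. The side crop shows the pack hanging upright above the dock. I'll check its lateral position numerically.

Run:
```python
from h import *
o=get_obs();c=cams.calibration("wrist");t=np.radians(-8.5);R=np.array([[np.cos(t),np.sin(t)],[-np.sin(t),np.cos(t)]])
for q in((121,254),(271,254)):
    p=at_z("wrist",((q[0]+.5)/1.539+129.5,(q[1]+.5)/1.539-.5),.161,c)[:2]; print(R@(p-[.5884,.194]))
print(R@(o["tool_pos"][:2]-[.5884,.194]), o["tool_rot"])
```

```text
[-0.13402415  0.02782009]
[-0.06330911  0.02776097]
[-0.09972234 -0.00368086] [-1.79993425e+02  1.10049457e-02  8.14016581e+01]
```

```bash
python3 -m creep '0 0.002 0 0 0.045;0 0 -0.02 0 0.045;0 0 -0.03 0 0.045;0 0 -0.03 0 0.045;0 0 -0.03 0 0.045;0 0 -0.015 0 0.045;0 0 -0.005 0 0.045;0 0 0 0 0.045'
```

```text
time_s: 17.92
tool_pos: [0.4894, 0.2084, 0.0714]
tool_rot: [179.9, -0.0, 81.5]
force: [-0.3, 0.0, -5.0]
grip_width: 0.0596
grasp_force: 40.0
```

```bash
python3 -m creep '0 -0.0015 -0.005 0 0.045;0 0 -0.003 0 0.045;0 0 -0.002 0 0.045;0 0 -0.001 0 0.045;0 0 0 0 0.045'
```

```text
time_s: 18.55
tool_pos: [0.4888, 0.2066, 0.0598]
tool_rot: [180.0, -0.0, 81.5]
force: [-0.1, -1.3, -5.4]
grip_width: 0.0599
grasp_force: 40.0
```

```bash
python3 -m creep '0 0 -0.001 0 0.045;0 0 -0.001 0 0.045;0 0 0 0 0.045' 20
python3 -m creep '0.0099 -0.0015 0 0 0.045;0.0148 -0.0022 0 0 0.045;0.0148 -0.0022 0 0 0.045;0.0099 -0.0015 0 0 0.045;0 0 0 0 0.045'
```

```text
time_s: 18.92
tool_pos: [0.4894, 0.2069, 0.059]
tool_rot: [179.9, -0.0, 81.5]
force: [-1.2, -0.7, 5.0]
grip_width: 0.0599
grasp_force: 20.0
time_s: 19.55
tool_pos: [0.5408, 0.1994, 0.0591]
tool_rot: [179.8, -0.1, 81.4]
force: [0.7, -0.3, 4.7]
grip_width: 0.06
grasp_force: 20.0
```

```bash
python3 -m creep '0.0099 -0.0015 0 0 0.045;0.0099 -0.0015 0 0 0.045;0.0099 -0.0015 0 0 0.045;0 0 0 0 0.045'
python3 -m creep '0.0079 -0.0012 0 0 0.045;0.006 -0.0009 0 0 0.045;0.004 -0.0006 0 0 0.045;0.002 -0.0003 0 0 0.045;0 0 0 0 0.045'
```

```text
time_s: 20.05
tool_pos: [0.5702, 0.195, 0.0591]
tool_rot: [179.8, -0.1, 81.5]
force: [0.3, 0.5, 3.9]
grip_width: 0.0599
grasp_force: 20.0
time_s: 20.68
tool_pos: [0.5876, 0.1925, 0.0591]
tool_rot: [-180.0, -0.0, 81.5]
force: [-5.2, 0.5, 8.5]
grip_width: 0.0599
grasp_force: 20.0
```

```bash
python3 -m creep '0.001 -0.0001 0 0 0.045;0.001 -0.0002 0 0 0.045;0 0 0 0 0.045;0 0 0 0 0.045'
```

```text
time_s: 21.18
tool_pos: [0.5878, 0.1925, 0.0591]
tool_rot: [-179.8, 0.0, 81.5]
force: [-10.3, -0.5, 13.0]
grip_width: 0.0596
grasp_force: 20.0
```

```bash
python3 -m creep '-0.001 0 0.001 0 0.045;0 0 0 0 0.045;0 0 0 0 0.087;0 0 0 0 0.087;0 0 0 0 0.087;0 0 0.02 0 0.087;0 0 0.04 0 0.087;0 0 0.03 0 0.087' 5
python3 -m creep '0 0.01 0.01 -9 0.087;0.007 0.03 0 -9 0.087;0.01 0.03 0 -10 0.087;0.008 0.02 0 -9 0.087;0.002 0.008 0 -9 0.05;0 0 0 0 0.05;0 0 0 0 0.05;0 0 0 0 0.05'
python3 - <<'E'
from h import *
o=get_obs(); print(o["tool_pos"],o["tool_rot"],o["qpos"].round())
C={"top":cams.calibration("top")}
for cm in("wrist","top"):
    c=cams.calibration(cm); save(cams.read_camera(cm),"l_"+cm)
    for n,z in dict(latch_handle=.08,pack=.008).items():
        for r in finder.tip_of(n,cm)[:4]: print(cm,n,round(r["p"],2),at_z(cm,r["xy"],z,c).round(4))
E
```

```text
time_s: 22.18
tool_pos: [0.5897, 0.1918, 0.152]
tool_rot: [179.8, -0.1, 81.5]
force: [0.2, 0.7, -0.1]
grip_width: 0.0867
grasp_force: 0.0
time_s: 23.18
tool_pos: [0.6161, 0.2885, 0.1592]
tool_rot: [180.0, -0.0, 35.5]
force: [0.2, -0.3, -0.1]
grip_width: 0.0553
grasp_force: 0.0
[0.61611819 0.28845699 0.15920237] [ 1.79972382e+02 -8.31577650e-03  3.55145856e+01] [ -2.  28. -35.  82.  16.  75. -93.]
top pack 0.77 [ 0.3763 -0.1497  0.008 ]
top pack 0.64 [ 0.4607 -0.3269  0.008 ]
top pack 0.53 [0.5874 0.2098 0.008 ]
top pack 0.48 [0.6663 0.4736 0.008 ]
```

```bash
python3 -m creep '-0.001 0.002 -0.03 0 0.05;0 0 -0.03 0 0.05;0 0 -0.025 0 0.05;0 0 -0.011 0 0.05;0 0 0 0 0.05;0 0 0 0 0.01;0 0 0 0 0.01;0 0 0 0 0.01' 10
```

```text
time_s: 24.48
tool_pos: [0.6152, 0.2915, 0.0636]
tool_rot: [180.0, -0.1, 35.5]
force: [-0.3, 0.8, 0.5]
grip_width: 0.0279
grasp_force: 0.0
```

```bash
python3 -m creep '0 0 0 0 0.01;0 0 0 0 0.01;0 0 0 0 0.01'
python3 -c "
import numpy as np
a=np.radians(np.linspace(35.6,127.6,13));p=.07*np.c_[np.cos(a),np.sin(a)];print(np.diff(p,axis=0).round(4))
from h import *;print(get_obs()['tool_pos'])"
```

```text
time_s: 24.85
tool_pos: [0.6151, 0.2913, 0.0632]
tool_rot: [180.0, -0.0, 35.5]
force: [-0.4, 0.0, 2.0]
grip_width: 0.0175
grasp_force: 10.0
[[-0.0059  0.0072]
 [-0.0069  0.0064]
 [-0.0076  0.0054]
 [-0.0083  0.0043]
 [-0.0088  0.0032]
 [-0.0091  0.002 ]
 [-0.0093  0.0007]
 [-0.0093 -0.0005]
 [-0.0092 -0.0017]
 [-0.0089 -0.003 ]
 [-0.0084 -0.0041]
 [-0.0078 -0.0052]]
[0.61514488 0.2913276  0.06315806]
```

```bash
python3 -m creep '-0.0059 0.0072 0 7.7 0.01;-0.0069 0.0064 0 7.7 0.01;-0.0076 0.0054 0 7.7 0.01;-0.0083 0.0043 0 7.7 0.01;0 0 0 0 0.01'
```

```text
time_s: 25.48
tool_pos: [0.5859, 0.3151, 0.0632]
tool_rot: [180.0, -0.0, 66.3]
force: [-0.2, 1.3, 2.2]
grip_width: 0.0176
grasp_force: 10.0
```

```bash
python3 -m creep '-0.0088 0.0032 0 7.7 0.01;-0.0091 0.002 0 7.7 0.01;-0.0093 0.0007 0 7.7 0.01;-0.0093 -0.0005 0 7.7 0.01;0 0 0 0 0.01'
python3 -m creep '-0.0092 -0.0017 0 7.7 0.01;-0.0089 -0.003 0 7.7 0.01;-0.0084 -0.0041 0 7.7 0.01;0 0 0 0 0.01'
```

```text
time_s: 26.1
tool_pos: [0.5493, 0.3207, 0.0631]
tool_rot: [-180.0, -0.1, 96.9]
force: [-0.6, 1.6, 2.0]
grip_width: 0.0174
grasp_force: 10.0
time_s: 26.6
tool_pos: [0.5225, 0.3121, 0.0631]
tool_rot: [-180.0, -0.1, 120.0]
force: [-1.6, 2.4, 3.6]
grip_width: 0.0173
grasp_force: 10.0
```

```bash
python3 -m creep '-0.004 -0.0024 0 3.8 0.01;-0.0038 -0.0027 0 3.8 0.01;-0.002 -0.0015 0 0 0.01;0 0 0 0 0.01'
```

```text
time_s: 27.1
tool_pos: [0.5155, 0.3075, 0.0632]
tool_rot: [179.6, -0.1, 127.5]
force: [5.2, 8.0, -4.2]
grip_width: 0.0181
grasp_force: 10.0
```

```bash
python3 -m creep '-0.0016 -0.0012 0 0 0.01;0 0 0 0 0.01;0 0 0 0 0.01'
```

```text
time_s: 27.48
tool_pos: [0.5155, 0.3074, 0.0633]
tool_rot: [179.4, -0.2, 127.5]
force: [9.6, 11.4, -8.2]
grip_width: 0.0175
grasp_force: 10.0
```

```bash
python3 -m creep '0.001 0.0008 0 0 0.01;0 0 0 0 0.04;0 0 0 0 0.04;0 0 0 0 0.04;0 0 0.02 0 0.04;0 0 0.04 0 0.04;0 0 0.04 0 0.04;0 0 0.04 0 0.04'
python3 -m creep '-0.01 -0.01 0.04 -8 0.04;0 -0.03 0.04 -8 0.04;0 -0.05 0.03 -10 0.04;0.01 -0.05 0.02 -10 0.04;0.01 -0.05 0 -6 0.04;0 0 0 0 0.04;0 0 0 0 0.04'
python3 - <<'E'
from h import *
o=get_obs(); print(o["tool_pos"],o["force"])
t=np.radians(-8.5);R=np.array([[np.cos(t),np.sin(t)],[-np.sin(t),np.cos(t)]])
for cm in("wrist","top","side"):
    c=cams.calibration(cm); save(cams.read_camera(cm),"f_"+cm)
    for n,z in dict(latch_handle=.08,pack=.008,dock_home=.008).items():
        for r in finder.tip_of(n,cm)[:4]:
            p=at_z(cm,r["xy"],z,c); print(cm,n,round(r["p"],2),np.round(r["xy"]),p.round(4),(R@(p[:2]-[.5884,.194])).round(4))
E
```

```text
time_s: 28.48
tool_pos: [0.5127, 0.3043, 0.2056]
tool_rot: [179.9, 0.0, 127.8]
force: [0.5, 0.1, 0.2]
grip_width: 0.0398
grasp_force: 0.0
time_s: 29.35
tool_pos: [0.5224, 0.115, 0.3337]
tool_rot: [180.0, -0.0, 85.8]
force: [0.1, 0.7, 0.3]
grip_width: 0.0402
grasp_force: 0.0
[0.52236218 0.11504069 0.33370982] [0.07380603 0.67272788 0.27806133]
wrist latch_handle 0.67 [240.  20.] [0.5146 0.3052 0.08  ] [-0.0895  0.099 ]
wrist pack 0.7 [290. 106.] [0.5846 0.1917 0.008 ] [-0.0034 -0.0028]
top latch_handle 0.55 [175. 198.] [0.5125 0.3052 0.08  ] [-0.0915  0.0988]
top latch_handle 0.54 [382. 218.] [ 0.4507 -0.4746  0.08  ] [-0.0374 -0.6816]
top pack 0.81 [335. 214.] [ 0.4695 -0.3154  0.008 ] [-0.0423 -0.5213]
top pack 0.59 [294. 238.] [ 0.3737 -0.1547  0.008 ] [-0.1608 -0.3766]
top dock_home 0.7 [208. 184.] [0.5809 0.1889 0.008 ] [-0.0067 -0.0062]
side pack 0.86 [241. 286.] [ 0.4692 -0.3316  0.008 ] [-0.0402 -0.5375]
side pack 0.61 [201. 240.] [ 0.3812 -0.1511  0.008 ] [-0.1539 -0.3719]
side dock_home 0.98 [257. 173.] [0.5905 0.188  0.008 ] [ 0.0029 -0.0057]
side dock_home 0.2 [317. 201.] [ 0.7497 -0.0224  0.008 ] [ 0.1915 -0.1902]
```

The handle is at its shut position, expected (−0.0885, 0.0995). One numeric check of the pack's top stripes at z = 0.108 before handing in.

Run:
```python
from h import *
c=cams.calibration("wrist"); g=cv2.imread("pics/f_wrist.png",0)
t=np.radians(-8.5);D=np.array([[np.cos(t),np.sin(t)],[-np.sin(t),np.cos(t)]])
W=lambda x,y,z:[*(np.array([.5884,.194])+D.T@[x,y]),z]
xs=np.arange(-40,41,2.)/1000
for y in(.01,-.01,-.018):
    print(y,[int(cv2.remap(g,*[np.float32([[v]]) for v in proj("wrist",W(x,y,.108),c)[0]],cv2.INTER_LINEAR)[0,0]) for x in xs])
ys=np.arange(-36,37,2.)/1000
print([int(cv2.remap(g,*[np.float32([[v]]) for v in proj("wrist",W(.0,y,.108),c)[0]],cv2.INTER_LINEAR)[0,0]) for y in ys])
```

```text
0.01 [235, 202, 130, 54, 11, 20, 74, 79, 78, 75, 107, 199, 196, 195, 195, 195, 194, 194, 194, 194, 195, 194, 194, 194, 192, 193, 192, 192, 193, 195, 158, 68, 71, 70, 55, 160, 92, 174, 199, 195, 194]
-0.01 [171, 154, 126, 65, 16, 14, 41, 73, 78, 71, 130, 197, 202, 151, 134, 135, 137, 137, 137, 136, 137, 136, 135, 134, 136, 135, 129, 192, 196, 197, 159, 72, 71, 71, 53, 161, 106, 179, 195, 194, 86]
-0.018 [169, 142, 127, 51, 12, 19, 45, 49, 48, 48, 47, 48, 47, 47, 48, 47, 47, 48, 47, 45, 46, 45, 46, 46, 46, 46, 45, 53, 74, 70, 71, 69, 70, 70, 58, 127, 103, 178, 196, 177, 73]
[135, 135, 136, 137, 137, 122, 68, 44, 46, 46, 43, 84, 137, 137, 82, 42, 80, 76, 75, 75, 71, 134, 196, 195, 132, 68, 75, 76, 72, 55, 82, 185, 199, 196, 195, 195, 195]
```

```bash
python3 -c "
from h import *;print(ticket.sign_off())"
```

```text
the job is handed in; nothing more can be done
None
```

I handed the job in: the pack measures home (within about 1 mm) with my hand off it, the latch is shut against its stop, and the arm never went near the tape, jar or screwdriver; sign-off returned no verdict.

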